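# Slide the blue-tiled carriage to the next station

## Robot

A 6-joint arm with a two-finger parallel gripper is mounted at the origin on the work surface. World frame = base frame: x ahead of the robot, y to its left, z up, the work surface at z = 0. Lengths are in mm, angles in rad, forces in N, time in s.
With the tool pointing down it reaches from about 350 to 775 mm from the base axis. Payload 7.3 kg.
Tool frame: the origin (TCP) lies midway between the tips of the shut fingers; the grasp point (between the pads) lies 19 mm behind it; z points along the fingers, y is the line along which they close (so a half turn about z gives the same grasp; the last joint's range is limited). The gripper opens to 92 mm and grips with 3 to 60 N. Pads are 19 mm wide; open, the fingers measure 130 mm over their backs; the gripper's body (75 mm by 190 mm) begins 47 mm behind the grasp point.
Start: joints at [-0.146, 0.342, 1.524, -0, 1.275, -0.146], TCP at [525.019, 0.019, 226.741] pointing down, gripper open.
Joint ranges: [-2.53, 2.53], [-0.77, 2.02], [0.04, 2.7], [-1, 4.14], [0.28, 2.66], [-3.11, 3.11]. Speed limits (rad/s): [2.57, 2.57, 3.14, 3.14, 3.14, 3.14].

## Interface

Orientations are given as [roll, pitch, yaw] about the fixed x, y, z axes, in that order (R = Rz(yaw) Ry(pitch) Rx(roll)).
In Python, from plant import monitor, optics, workorder gives the robot as it stands. The module is installed in compiled form; this text tells all that it offers.
- The arm moves only by the tool servo_tool, never from a script. Its arguments are lists of equal length, an entry for each row: "linear": the shift along the tool's x, y, z as a fraction of full scale, a list of three; "spin": the turn about the tool's z as a fraction of full scale. In form: {"linear": [[dx, dy, dz], ...], "spin": [spin, ...]}. A call has exactly 8 rows; each row shifts and turns the commanded pose from where the row before left it, along the tool's axes as they then stand; what a row does not reach is not made up. Full scale, the value 1, is 200 mm for a shift and 90 degrees for a turn. A row lasts 1/8 s, in which the tool goes at most 62.5 mm and 10.7 degrees, less where a joint would pass 70% of its speed; a pose out of reach is approached as far as the arm can. A call with a number of a shift or a turn outside -1 to 1 is refused whole. A call with a gripper value outside its range is refused whole. "hand" is the opening, from -1 (shut) to 1 (fully open), set as the call begins (left out, the last holds). The fingers move at their own pace and stop on an object; the grip force is fixed at half the most. Time passes only in rows, so rows that do not move let the fingers close, or fill a call up. It gives the time, the measured TCP pose, the force, the opening and the grip force at its end, in the units of the state.
- monitor.get_obs(): the state, without advancing time (a new reading comes with each control period).
- optics.capture(name): name is "scene" or "side" or "wrist"; returns a dict with "frame" (480x640x3 uint8, blue, green, red), "K" (3x3 intrinsics, pixels), "world_to_cam" (4x4, takes a point from world to camera coordinates). Camera axes: x right, y down, z forward; pixel columns grow to the right and rows downward; lengths in mm; the calibration is good to about 2 mm. A picture is of the moment at which its call begins. There is no depth.
- workorder.close_job(): hands the job in; it is judged then, once.
The state is a dict: "time": time; "joint_positions": joint angles; "dq": joint speeds; "tau": joint torques, N m; "tool_pos": TCP position; "tcp_rot": TCP orientation; "contact_force": force on the tool from outside, world axes, zero at the start; "moment": the same for the moment, N m; "grip_width": finger opening in mm; "finger_force": force on a finger pad.
Only numpy, scipy, OpenCV 4.12 (cv2) and the standard library are available. Lean on these libraries where they do the work, as an engineer would, in place of code of your own. Each camera call takes 0.05 s, during which the arm holds its last target. There are 200 camera calls.

## Task

Two little display carriages stand on their own rails on the hall cabinet. Slide the one with the blue tile, the steel tin still standing on it, along its rail to the next station, the middle one, so that it rests in the click there, and let go. Leave the white-tiled carriage with the keepsake box where it stands.

Things in the scene. Friction and masses are not known exactly. Their poses are not given: they have to be found in the camera images.
- blue_carriage (a joint): Travel (m) of the blue-tiled carriage on its fixed rail, growing away from the robot. Spring detents at 0 (near station, where it starts), 0.070 (middle), 0.140 (far). It takes 3 to 5 N to leave one; past halfway the spring draws it to within 4 mm of the next. Brass discs 70 mm apart on the dark rail base (320 x 120 x 18 mm) mark the stations, a brass pointer on the carriage side.
- blue_post (a point): Point in the upright dark wood post (14 mm in x, 18 in y) on the near end of the blue-tiled oak carriage: 78 mm above the cabinet top, 14 mm below the post's top. x points along the rail, the way of growing travel; z up. Pinch it across y or push it. Deck 125 x 88 mm, top at height 42 mm, near end 10 mm behind this point; the tile's rim (height 53 mm) begins 29 mm ahead of it.
- tin: Stainless steel tin with twist cap, 62 mm across, 62 mm tall, 0.2 kg, standing loose inside the rim on the blue tile (tile top 48 mm above the cabinet top), its axis about 70 mm ahead of point blue_post along x, some 6 mm of play all round. Origin at the centre of its underside, z up.
- white_post (a point): The same point in the post of the other carriage, alike in every size and action but with a white tile, carrying a wooden keepsake box (60 x 60 x 46 mm). To be left where it is.
There are look-alikes about, which are no part of the job. There is more than one size of the tin; the one meant has the size given above.

How it is judged (in metres and radians):
At the end, for the whole second after the job is handed in: The blue-tiled carriage rests within 10 mm of the middle station (travel 0.060 to 0.080 m), the tin stands upright (within 10 degrees) on its tile within 15 mm of the tile's centre, and the white-tiled carriage is within 12 mm of where it stood (value of joint blue_carriage between 0.06 and 0.08 m and velocity of joint blue_carriage between -0.01 and 0.01 m/s and angle between tin's own z axis and vertical below 0.17 rad and x of tin in the frame of blue_post between 0.055 and 0.085 m and y of tin in the frame of blue_post between -0.015 and 0.015 m and distance of white_post from where it was at the start of the episode below 0.012 m); the robot touches nothing.
It fails at once if the white-tiled carriage is pushed off its station (distance of white_post from where it was at the start of the episode above 0.03 m).
It fails at once if the tin is tipped (angle between tin's own z axis and vertical above 0.5 rad).
It also fails if it takes over 30 s, if anything falls off the work surface, if the arm or the gripper's body presses on something with over 40 N, if the wrist force passes 120 N, or if a joint passes its speed limit or range.

## Working session

There is one attempt and no reset: what is moved stays moved. The work goes in short steps, Python scripts to look and compute and a tool call to move; the robot and the scene stay as the last step left them, time stands still between calls to the robot, and variables do not carry over. Pictures are saved under pics/ and viewed, at most 10 in all, crops included, and the job is handed in when it is done.

Besides the shell and the picture viewer there is one more tool, called after ">>>" by a JSON object that holds its "method" and its "body". servo_tool: Moves the arm, as the interface text tells. Shift numbers are shares of 200 mm and turn numbers shares of 90 degrees, none past 1 either way. Its arguments: {"type":"object","properties":{"linear":{"type":"array","items":{"type":"array","items":{"type":"number","minimum":-1,"maximum":1}}},"spin":{"type":"array","items":{"type":"number","minimum":-1,"maximum":1}},"hand":{"type":"number"}},"required":["linear","spin"]}

```bash
mkdir -p pics; cat > h.py <<'E'
import numpy as np,cv2
from plant import monitor,optics,workorder
def cap(n,f=None):
    d=optics.capture(n)
    if f: cv2.imwrite('pics/'+f,d['frame'])
    return d
def ray(d,u,v,z):
    K=np.array(d['K']);T=np.array(d['world_to_cam']);R=T[:3,:3];c=-R.T@T[:3,3]
    r=R.T@np.linalg.inv(K)@np.array([u,v,1.]);return c+r*(z-c[2])/r[2]
def proj(d,p):
    K=np.array(d['K']);T=np.array(d['world_to_cam']);q=K@(T[:3,:3]@np.array(p,float)+T[:3,3]);return q[:2]/q[2]
E
python3 - <<'E'
from h import *
import pickle
D={n:cap(n,n+'0.png') for n in('scene','side','wrist')}
pickle.dump(D,open('d0.pkl','wb'))
o=monitor.get_obs();print({k:o[k] for k in('time','tool_pos','tcp_rot','grip_width','contact_force')})
for n in D:
    T=D[n]['world_to_cam'];print(n,-T[:3,:3].T@T[:3,3],T[2,:3],T[0,:3])
E
```

```text
{'time': 0.15, 'tool_pos': array([5.24710833e+02, 5.34789134e-02, 2.26212299e+02]), 'tcp_rot': array([-3.14047190e+00, -1.68166305e-04,  1.57081249e+00]), 'grip_width': 91.7377158483553, 'contact_force': array([ 0.93513875, -0.23263175, -0.03080667])}
scene [956.26674835 410.39947678 603.56052386] [-0.52421556 -0.54542958 -0.6539913 ] [-0.70848277  0.70543212 -0.02043736]
side [190.40018753 459.8664049  586.16752943] [ 0.41626786 -0.61848212 -0.66648401] [-0.8331734  -0.55296445 -0.007239  ]
wrist [524.60616191  76.75104846 384.32924216] [-0.00162063 -0.28692088 -0.95795291] [ 9.99997932e-01  7.11696987e-04 -1.90492673e-03]
```

View pics/scene0.png

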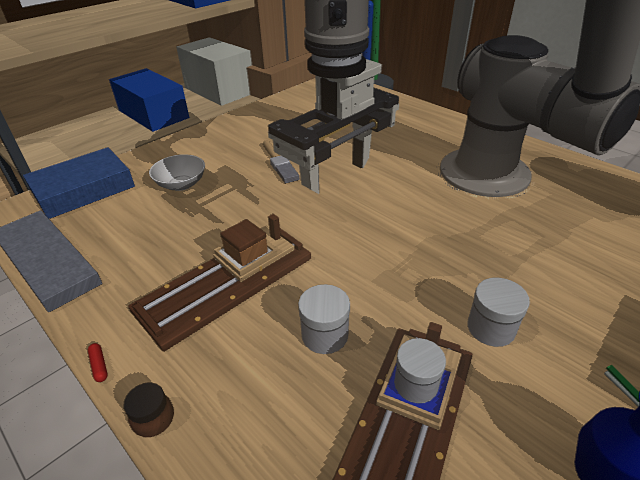

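View pics/side0.png

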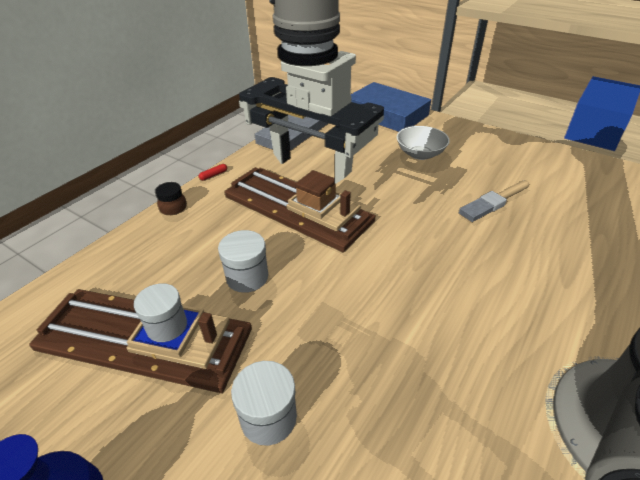

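View pics/wrist0.png

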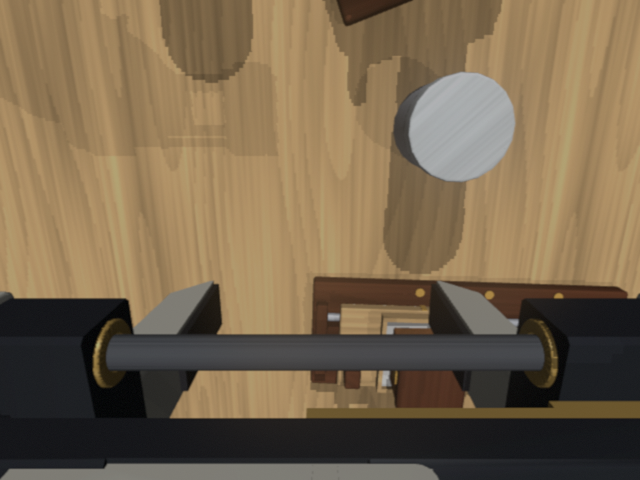

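The scene view shows the blue-tiled carriage with its tin at (420,370) and its post at (434,328). In the side view these are at (165,320) and (207,325). The white-tiled carriage with the box is at scene (255,245) and side (320,200). The candidate tins are scene (325,318), loose on the table; (498,312), loose on the table; and (420,370), which stands on the blue tile. The last one fits the description. I'll confirm it in one crop and measure.

```bash
python3 - <<'E'
from h import *
import pickle
D=pickle.load(open('d0.pkl','rb'))
a=cv2.resize(D['scene']['frame'][300:480,330:490],None,fx=3.3,fy=3.3,interpolation=cv2.INTER_CUBIC)[:594,:400]
a=cv2.resize(D['scene']['frame'][300:460,330:490],(400,400),interpolation=cv2.INTER_CUBIC)
b=cv2.resize(D['side']['frame'][255:415,110:270],(400,400),interpolation=cv2.INTER_CUBIC)
cv2.imwrite('pics/crop1.png',np.hstack([a,b]))
for n,(r0,r1,c0,c1) in {'scene':(320,480,330,480),'side':(280,400,30,260)}.items():
    f=D[n]['frame'];h=cv2.cvtColor(f,cv2.COLOR_BGR2HSV)
    m=cv2.inRange(h,(14,130,130),(28,255,255));z=np.zeros_like(m);z[r0:r1,c0:c1]=m[r0:r1,c0:c1]
    k,_,s,c=cv2.connectedComponentsWithStats(z)
    for i in range(1,k):
        if 8<s[i,4]<150: print(n,s[i,4],c[i].round(1),ray(D[n],*c[i],18).round(1))
E
```

```text
scene 25 [451.8 409. ] [604.5 295.7  18. ]
scene 30 [362.  422.6] [705.9 220.8  18. ]
scene 36 [439.1 455.2] [670.3 319.6  18. ]
scene 38 [341.5 471. ] [771.7 244.7  18. ]
side 20 [110.7 297.6] [772.  246.9  18. ]
side 27 [ 70.2 348.9] [735.8 345.9  18. ]
side 28 [111.4 357.9] [670.  321.6  18. ]
side 30 [153.8 367.4] [604.1 297.7  18. ]
```

View pics/crop1.png

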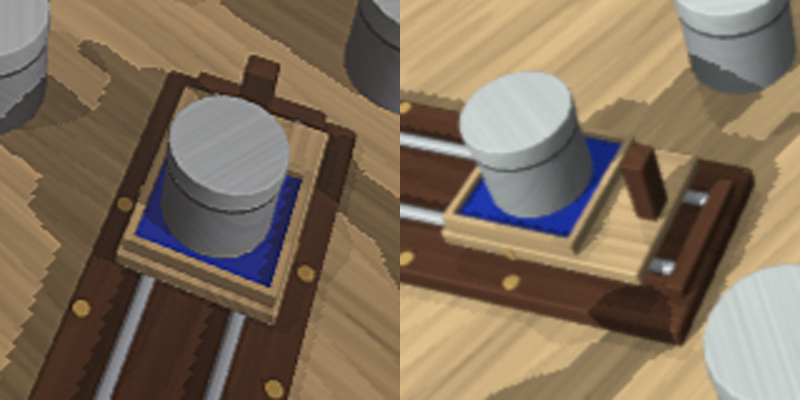

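The crop confirms it: the tin stands on the blue tile. The post's top face is at about scene (435,326) and side (205,317). The rail runs at about 20° in the plane. Next I'll locate the post and the loose neighbouring tins.

```bash
python3 - <<'E'
from h import *
import pickle
D=pickle.load(open('d0.pkl','rb'));S,T=D['scene'],D['side']
print(ray(S,435.2,326.4,92),ray(T,204.8,317,92))
def tri(p,q):
    P=[np.array(d['K'])@d['world_to_cam'][:3] for d in(S,T)]
    x=cv2.triangulatePoints(P[0],P[1],np.array(p,float),np.array(q,float));return (x[:3]/x[3]).ravel()
print('post',tri((435.2,326.4),(204.8,317)))
print('tins',tri((325,307),(243,249)),tri((502,299),(264,392)),tri((421,358),(158,300)))
E
```

```text
[557.38912444 223.69602004  92.        ] [554.46662266 224.80070851  92.        ]
post [556.02014422 223.40333612  90.04076369]
tins [624.29144236  70.55920748  67.24147561] [422.00541008 258.68759568  68.57222866] [623.17545423 245.04863674 104.44924115]
```

The post is at about (556,224) and the rail heading is 20°. The neighbouring tins' tops are low, about 68 mm. I'll move above the post, then spin 70° so that tool x lies along the rail.

>>> {"method": "servo_tool", "body": {"linear": [[0.14,0.02,0],[0.14,0.02,0],[0.14,0.02,0],[0.14,0.02,0],[0.14,0.02,0],[0.14,0.02,0],[0.14,0.02,0],[0.14,0.02,0]], "spin": [0,0,0,0,0,0,0,0], "hand": 1}}

```text
time: 1.15
tool_pos: [556.9, 224.9, 226.3]
tcp_rot: [-3.141, 0.0, 1.571]
contact_force: [0.8, -0.0, -0.4]
grip_width: 91.8
finger_force: 0.0
```

>>> {"method": "servo_tool", "body": {"linear": [[0,0,0],[0,0,0],[0,0,0],[0,0,0],[0,0,0],[0,0,0],[0,0,0],[0,0,0]], "spin": [0.1111,0.1111,0.1111,0.1111,0.1111,0.1111,0.1111,0]}}

```text
time: 2.15
tool_pos: [556.9, 224.0, 226.4]
tcp_rot: [-3.142, 0.001, 0.351]
contact_force: [-0.2, 0.2, -0.7]
grip_width: 91.9
finger_force: 0.0
```

```bash
python3 - <<'E'
from h import *
o=monitor.get_obs();print(o['time'],o['tool_pos'],o['tcp_rot'],o['joint_positions'])
w=cap('wrist','wrist1.png');print(proj(w,(556,224,92)),proj(w,(622,248,110)))
E
```

```text
2.15 [556.87004814 223.9866675  226.38342693] [-3.14156168e+00  6.60923191e-04  3.50736849e-01] [ 2.54808673e-01  4.82302368e-01  1.30481585e+00 -3.32411849e-05
  1.35513529e+00  1.47487529e+00]
[323.26207299 224.99571096] [323.33255857 130.75435189]
```

View pics/wrist1.png

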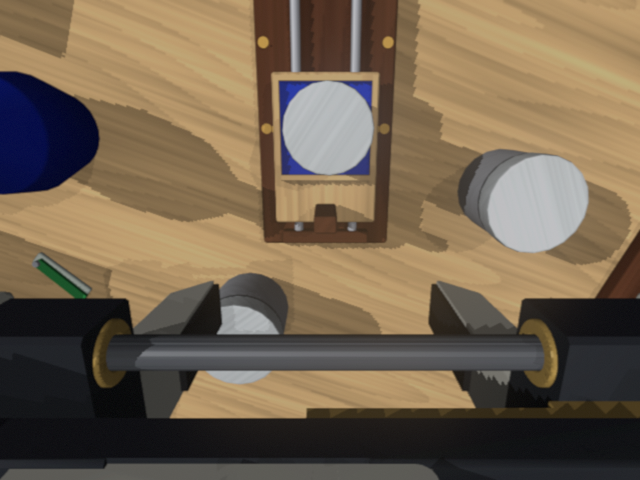

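The wrist view shows the post at (325,222), as predicted, with the rail upright in the image and clear space for the fingers on both sides. I'll descend 164 mm.

>>> {"method": "servo_tool", "body": {"linear": [[0,0,0.12],[0,0,0.14],[0,0,0.14],[0,0,0.14],[0,0,0.12],[0,0,0.1],[0,0,0.06],[0,0,0]], "spin": [0,0,0,0,0,0,0,0]}}

```text
time: 3.2
tool_pos: [556.6, 223.9, 62.0]
tcp_rot: [-3.141, 0.001, 0.351]
contact_force: [0.0, -0.3, 0.1]
grip_width: 91.9
finger_force: 0.0
```

>>> {"method": "servo_tool", "body": {"linear": [[0,0,0],[0,0,0],[0,0,0],[0,0,0],[0,0,0],[0,0,0],[0,0,0],[0,0,0]], "spin": [0,0,0,0,0,0,0,0], "hand": -1}}

```text
time: 4.2
tool_pos: [557.1, 223.8, 62.7]
tcp_rot: [3.141, -0.0, 0.349]
contact_force: [-0.8, 0.2, 0.7]
grip_width: 17.7
finger_force: 30.0
```

The post is gripped at 18 mm wide. I'll slide 70 mm gently along tool x.

>>> {"method": "servo_tool", "body": {"linear": [[0.01,0,0],[0.015,0,0],[0.02,0,0],[0.025,0,0],[0.025,0,0],[0.025,0,0],[0.025,0,0],[0.025,0,0]], "spin": [0,0,0,0,0,0,0,0]}}

```text
time: 5.2
tool_pos: [589.7, 235.7, 62.7]
tcp_rot: [3.141, -0.001, 0.349]
contact_force: [-0.5, -3.4, 0.9]
grip_width: 17.7
finger_force: 30.0
```

>>> {"method": "servo_tool", "body": {"linear": [[0.025,0,0],[0.025,0,0],[0.025,0,0],[0.025,0,0],[0.025,0,0],[0.025,0,0],[0.02,0,0],[0.01,0,0]], "spin": [0,0,0,0,0,0,0,0]}}

```text
time: 6.2
tool_pos: [622.9, 247.8, 62.7]
tcp_rot: [3.141, 0.001, 0.349]
contact_force: [1.8, -5.2, 1.2]
grip_width: 17.9
finger_force: 30.0
```

It travelled 70.0 mm. I'll release, then rise.

>>> {"method": "servo_tool", "body": {"linear": [[0,0,0],[0,0,0],[0,0,0],[0,0,0],[0,0,0],[0,0,0],[0,0,0],[0,0,0]], "spin": [0,0,0,0,0,0,0,0], "hand": 0.5}}

```text
time: 7.2
tool_pos: [622.8, 247.9, 62.7]
tcp_rot: [3.142, -0.0, 0.349]
contact_force: [-0.2, 0.1, 1.0]
grip_width: 69.2
finger_force: 0.0
```

>>> {"method": "servo_tool", "body": {"linear": [[0,0,-0.04],[0,0,-0.08],[0,0,-0.12],[0,0,-0.14],[0,0,-0.14],[0,0,-0.14],[0,0,-0.1],[0,0,0]], "spin": [0,0,0,0,0,0,0,0]}}

```text
time: 8.2
tool_pos: [623.8, 248.3, 218.0]
tcp_rot: [3.141, -0.006, 0.349]
contact_force: [0.2, 0.1, 0.6]
grip_width: 69.0
finger_force: 0.0
```

```bash
python3 - <<'E'
from h import *
s=cap('scene');t=cap('side')
a=cv2.resize(s['frame'][240:480,240:560],(400,300));b=cv2.resize(t['frame'][180:420,0:320],(400,300))
cv2.imwrite('pics/fin.png',np.hstack([a,b]))
w=cap('wrist');cv2.imwrite('pics/finw.png',w['frame']);print(proj(w,(622,248,92)),proj(w,(688,272,110)))
E
```

```text
[323.25384423 228.79010541] [323.15923072 130.93236895]
```

View pics/fin.png

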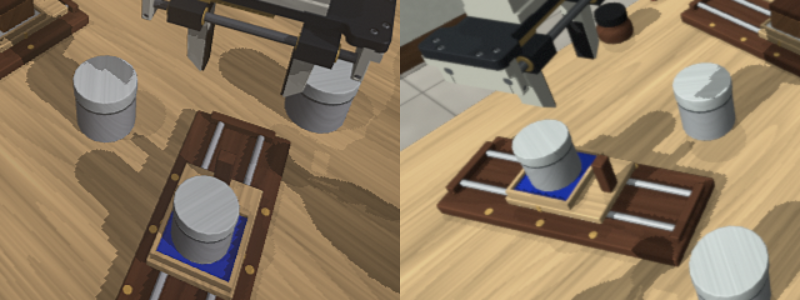

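View pics/finw.png

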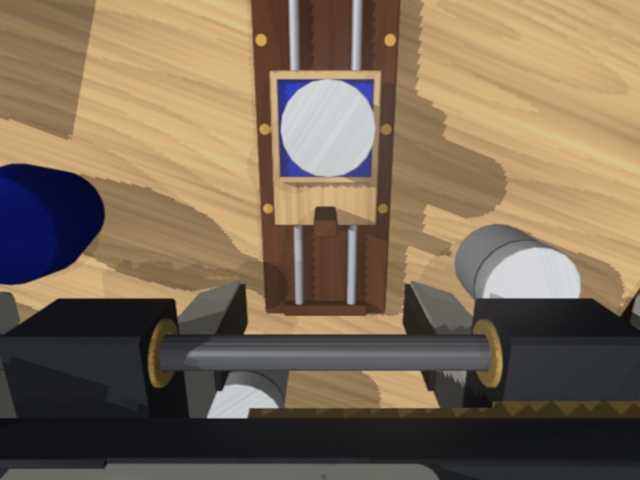

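The wrist view shows the carriage at the middle discs (265,129) and (386,129). The tin stands upright and centred on the tile at (328,128), the post is at (326,222), and the gripper is clear. Handing in.

```bash
python3 -c "
from h import *
print(workorder.close_job())"
```

```text
the job is handed in; nothing more can be done
None
```

The blue-tiled carriage was slid 70 mm to the middle station and released, with the tin upright and centred on its tile in the last picture; the white-tiled carriage was never approached, and the job is handed in (no verdict was returned).

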